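Ready the hot-wire cutter: stock to the fence, heat on the third click

TASK

Get the hot-wire foam cutter ready for its next cut: while the wire is still cold, push the small cube-like polystyrene block (not the taller, thinner stub) with a fingertip across the cutting table until it stands flat against the fence. Only then push the heat lever, which also switches the wire on, away from its off end, counting the clicks, and leave it resting in the third notch without running past it, as a higher heat burns out the wire. Lift nothing, keep off the wire, and leave the other things where they are.

Things in the scene. Friction and masses are not known exactly. Their poses are not given: they have to be found in the camera images.
- hot_wire_cutter: Bench hot-wire cutter, fixed: grey housing, light grey cutting table 250 (x) x 370 (y) mm, top 50 mm above the bench. Origin: centre of its underside. x runs from its front (towards the robot) to its back, y to its left, z up. At the back right a bow (column x +103, y -150 mm, arm 170 mm above the table) holds the wire. The console with the heat lever fills its left side.
- fence_face (a point): Foot of the front face of the aluminium fence, at x +65, y 0, z +50 mm on the cutter. The upright face runs along the cutter's y from -178 to +94 mm and is 34 mm high. Axes as the cutter's.
- hot_wire: The upright hot wire, 2 mm thick, from the cutting table up 135 mm, at x = +35, y = -150 mm on the cutter. Origin at its foot. It must not be touched.
- eps_cube: Small cube-like block of polystyrene, 50 (its x) x 56 (its y) x 46 mm high, about 30 g, loose on the cutting table before the fence. Origin: centre of its underside. Its x axis points roughly at the fence (turned by at most 0.35 rad); home, its far x face lies flat on the fence, its centre 25 mm before it.
- eps_stub: Taller, thinner polystyrene stub, 33 x 54 x 62 mm high, loose, standing on the cutting table beside the cube; which of the two is on the left varies. Origin: centre of its underside. To be left where it is.
- heat_lever (a joint): Heat lever, travel along the cutter's +x in m: 0 at off (its start), then six notches 0.014 apart; the third is 0.042. A spring ball rides over ridges: leaving a notch takes about 5 N, falling to nothing at the crest 7 mm on; 8 to 9 mm on it snaps by itself into the next notch, some 5 mm ahead of the finger, and stays there.
- lever_blade (a point): Middle of the lever's black upright blade, moving with it: 12 (cutter's x) x 26 (y) x 30 mm high, from 9 to 39 mm above the console panel; this point is 88 mm above the bench. Push on its front face, 6 mm before this point. The detent's steel barrel, 13 mm thick, up to 25 mm above the panel, stands 26 mm to its left and moves along over steel ridges 3 mm high.
- lever_third_notch (a point): Point on the aluminium console panel straight below the blade when the lever is in its third notch (at off the blade is 42 mm before it). The panel is 64 mm above the bench, 14 mm above the cutting table, and spans y +116 to +182, x -121 to +69 mm on the cutter. Axes as the cutter's.
- side_cutters: Side cutters lying flat on the bench in front of the cutter; a bystander.
- pencil_red: Pencil lying on the bench in front of the cutter; a bystander.
- sanding_block: Sanding block, 61 x 100 x 31 mm, on the bench left of the cutter; a bystander.
- hardener_bottle: Small bottle with a red cap, 114 mm high, on the bench to the right; a bystander.
- thinner_bottle: Bottle with a black cap, 160 mm high, on the bench to the right; a bystander.
- tape_masking: Tape roll lying flat, 104 mm across, on the bench to the right; a bystander.
Mind the look-alikes: they are no part of the job. Leave any yellow look-alike of the eps_stub alone.

How it is judged:
By the outcome, as a careful person would: the job done as asked, in the order asked, and still so for the second after the job is handed in, with the robot touching nothing.
It also fails if it takes over 61 s, if anything falls off the work surface, if the arm or the gripper's body presses on something with over 40 N, if the wrist force passes 120 N, or if a joint passes its speed limit or range.

ROBOT

A 7-joint arm with a two-finger parallel gripper is mounted at the origin on the work surface; the furniture and walls round the work are solid. World frame = base frame: x ahead of the robot, y to its left, z up, the work surface at z = 0. Lengths are in m, angles in rad, forces in N, time in s.
With the tool pointing down it reaches from about 0.4 to 0.85 m from the base axis. Payload 4.5 kg.
Tool frame: the origin (TCP) lies midway between the tips of the shut fingers; the grasp point (between the pads) lies 19 mm behind it; z points along the fingers, x is the direction in which the jaws open and shut, and the axes are right-handed (so a half turn about z gives the same grasp; the last joint's range is limited). The gripper opens to 88 mm and grips with 3 to 60 N. Pads are 18 mm wide; open, the fingers measure 123 mm over their backs; the gripper's body (75 mm by 187 mm) begins 45 mm behind the grasp point.
Start: joints at [1.365, 0.689, -0.195, 1.565, 0.157, 0.902, -0.215], TCP at [0.148, -0.607, 0.239] pointing down, gripper open.
Joint ranges: [-3.01, 3.01], [-0.46, 2.08], [-1.47, 1.51], [0.13, 2.56], [-1, 4.14], [0.04, 2.09], [-2.66, 2.66]. Speed limits (rad/s): [2.57, 2.57, 3.14, 3.14, 3.14, 3.14, 3.14].

INTERFACE

Orientations are given as a unit quaternion [x, y, z, w].
In Python, from plant import r gives the robot as it stands. The module is installed in compiled form; this text tells all that it offers.
- The arm moves only by the tool play_rows, never from a script. Its argument "increments" is a list of rows, each a list of 7 numbers: the opening, from 0 (shut) to 1 (fully open), then the shift along the tool's x, y, z in mm, then the turn, a rotation vector about the tool's x, y, z in rad. In form: [[hand, dx, dy, dz, wx, wy, wz], ...]. A call has exactly 8 rows; each row shifts and turns the pose as measured when the row begins, along the tool's axes as they then stand; what a row does not reach is not made up. A row lasts 1/8 s, in which the tool goes at most 62.5 mm and 10.7 degrees, less where a joint would pass 70% of its speed; a pose out of reach is approached as far as the arm can. A call is refused whole if a number of a shift passes 62.5 or a number of a turn 0.188, either way. A call with a gripper value outside its range is refused whole. The fingers move at their own pace and stop on an object; "grip_force" is the grip in N (left out, the last holds). Time passes only in rows, so rows that do not move let the fingers close, or fill a call up. It gives the time, the measured TCP pose, the force and the opening at its end, in the units of the state.
- r.get_state(): the state, without advancing time (a new reading comes with each control period).
- r.snapshot(name): name is "side" or "top"; returns the picture (480x640x3 uint8, red, green, blue); there is no depth.
- r.get_calibration(name): a dict with "fx", "fy", "cx", "cy" (pixels), "R" (3x3) and "t" (3): a world point X has camera coordinates R X + t. Camera axes: x right, y down, z forward; pixel columns grow to the right and rows downward; lengths in m; the calibration is good to about 2 mm. A picture is of the moment at which its call begins. get_calibration takes no time and is no camera call.
- r.finish_job(): hands the job in, once; it reports no verdict.
The state is a dict: "clock": time; "q": joint angles; "qd": joint speeds; "joint_torque": joint torques, N m; "tool_pos": TCP position; "eef_rot": TCP orientation; "contact_force": force on the tool from outside, world axes, zero at the start; "moment": the same for the moment, N m; "opening": opening from 0.0 (shut) to 1.0 (fully open).
Only numpy, scipy, OpenCV 4.12 (cv2) and the standard library are available. Lean on these libraries where they do the work, as an engineer would, in place of code of your own. Each camera call takes 0.05 s, during which the arm holds its last target.

## Working session

There is one attempt and no reset: what is moved stays moved. The work goes in short steps, Python scripts to look and compute and a tool call to move; the robot and the scene stay as the last step left them, time stands still between calls to the robot, and variables do not carry over. Pictures are saved under pics/ and viewed, and the job is handed in when it is done.

Besides the shell and the picture viewer there is one more tool, called after "Request:" by a JSON object that holds its "op" and its "data", one argument or row to a line. play_rows: Moves the arm, as the interface text tells. Its arguments: {"type":"object","properties":{"increments":{"type":"array"},"grip_force":{"type":"number"}},"required":["increments"]}

```bash
mkdir -p pics; python3 - <<'E'
from plant import r
import cv2,numpy as np
s=r.get_state();print({k:np.round(v,3) for k,v in s.items()})
for n in("side","top"):
    cv2.imwrite(f"pics/{n}0.png",r.snapshot(n)[:,:,::-1]);c=r.get_calibration(n);print(n,{k:np.round(v,3) for k,v in c.items()})
    R=np.array(c['R']);print('campos',-R.T@np.array(c['t']))
E
```

```text
{'clock': np.float64(0.0), 'q': array([ 1.365,  0.69 , -0.195,  1.566,  0.157,  0.903, -0.215]), 'qd': array([ 0.001, -0.001, -0.   , -0.   ,  0.002,  0.001,  0.001]), 'joint_torque': array([-0.0000e+00, -5.2756e+01, -1.2670e+00, -1.5343e+01, -5.3000e-02,
        7.0000e-03,  0.0000e+00]), 'tool_pos': array([ 0.148, -0.606,  0.238]), 'eef_rot': array([ 0.787, -0.617, -0.001, -0.001]), 'contact_force': array([0.001, 0.636, 0.014]), 'moment': array([0.013, 0.003, 0.022]), 'opening': np.float64(1.0)}
side {'fx': np.float64(560.504), 'fy': np.float64(560.504), 'cx': np.float64(325.726), 'cy': np.float64(238.097), 'R': array([[ 0.977, -0.215,  0.004],
       [-0.136, -0.629, -0.765],
       [ 0.167,  0.747, -0.644]]), 't': array([-0.455,  0.182,  1.497])}
campos [ 0.21957464 -1.10111639  1.10517294]
top {'fx': np.float64(563.398), 'fy': np.float64(563.398), 'cx': np.float64(318.389), 'cy': np.float64(238.51), 'R': array([[ 0.037, -0.999,  0.002],
       [-0.978, -0.037, -0.207],
       [ 0.207,  0.006, -0.978]]), 't': array([0.042, 0.507, 1.379])}
campos [0.2092171  0.05277171 1.45435908]
```

View pics/side0.png

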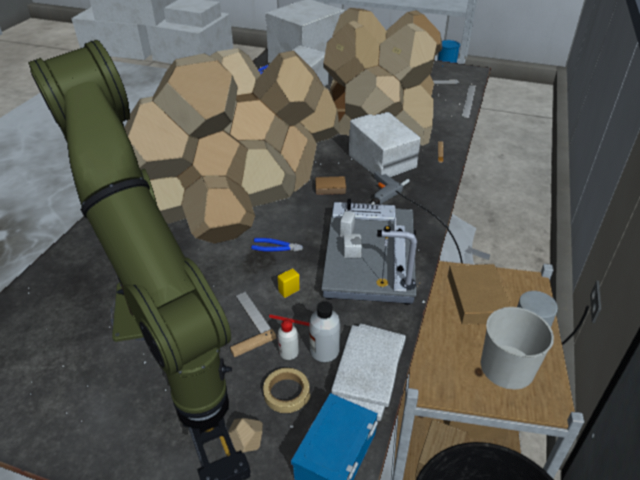

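View pics/top0.png

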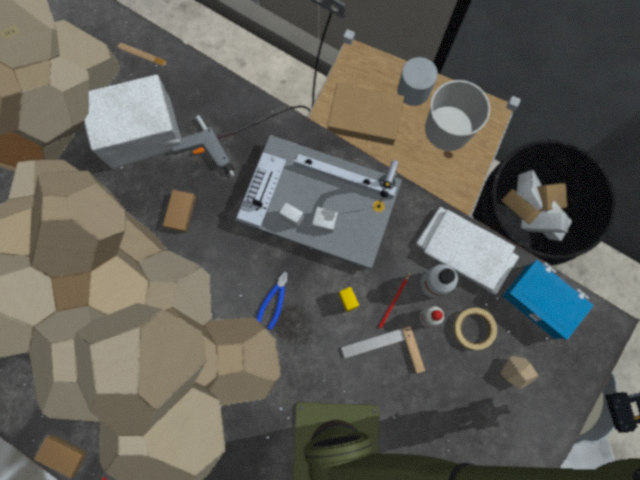

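```bash
python3 - <<'E'
import cv2
a=cv2.imread('pics/top0.png')[125:275,225:405];cv2.imwrite('pics/top0c.png',cv2.resize(a,None,fx=4,fy=4,interpolation=cv2.INTER_CUBIC))
a=cv2.imread('pics/side0.png')[190:310,310:430];cv2.imwrite('pics/side0c.png',cv2.resize(a,None,fx=5,fy=5,interpolation=cv2.INTER_CUBIC))
E
```

```text
(no output)
```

View pics/top0c.png

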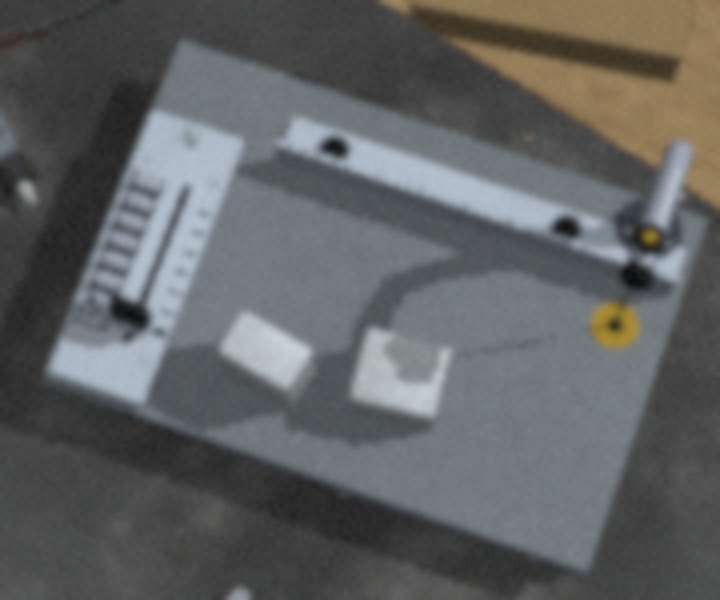

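View pics/side0c.png

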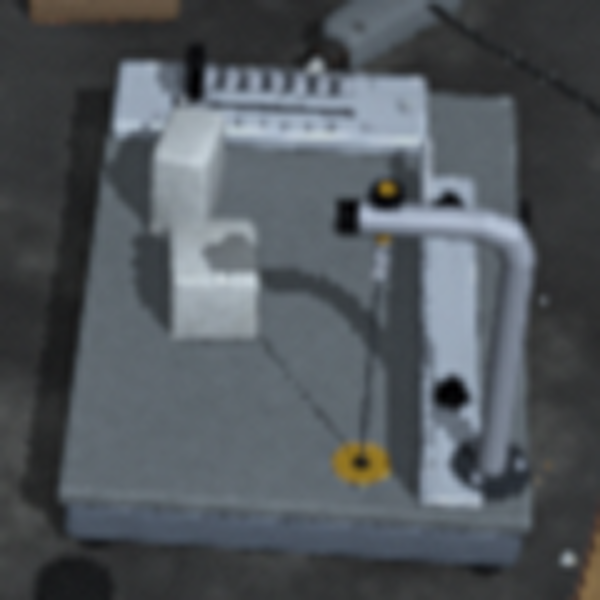

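```bash
cat > h.py <<'E'
from plant import r
import numpy as np,cv2
from scipy.optimize import least_squares
C={n:{k:np.array(v) for k,v in r.get_calibration(n).items()} for n in('side','top')}
def proj(n,X):
    c=C[n];p=np.atleast_2d(X)@c['R'].T+c['t'];return np.c_[c['fx']*p[:,0]/p[:,2]+c['cx'],c['fy']*p[:,1]/p[:,2]+c['cy']]
def atz(n,uv,z):
    c=C[n];o=-c['R'].T@c['t'];d=c['R'].T@np.array([(uv[0]-c['cx'])/c['fx'],(uv[1]-c['cy'])/c['fy'],1]);return o+d*(z-o[2])/d[2]
T=lambda x,y:((x+.5)/4-.5+225,(y+.5)/4-.5+125)
S=lambda x,y:((x+.5)/5-.5+310,(y+.5)/5-.5+190)
def W(p,X):
    c,s=np.cos(p[2]),np.sin(p[2]);X=np.atleast_2d(X);return np.c_[p[0]+c*X[:,0]-s*X[:,1],p[1]+s*X[:,0]+c*X[:,1],X[:,2]]
E
cat > fit.py <<'E'
from h import *
o=[('top',T(182,40),(.125,.185,.05)),('top',T(712,215),(.125,-.185,.05)),('top',T(590,570),(-.125,-.185,.05)),('top',T(615,325),(.035,-.15,.05)),
('top',T(45,378),(-.121,.182,.064)),('top',T(147,405),(-.121,.116,.064)),('top',T(243,142),(.069,.116,.064)),('top',T(155,110),(.069,.182,.064)),
('side',S(361,462),(.035,-.15,.05)),('side',S(62,497),(-.125,-.185,.05)),('side',S(532,525),(.125,-.185,.05)),('side',S(512,95),(.125,.185,.05)),('side',S(425,75),(.069,.182,.064)),('side',S(122,62),(-.121,.182,.064))]
def f(p,only=None):return np.concatenate([(proj(n,W(p,X))[0]-uv) for n,uv,X in o if only in(None,n)])
for on in(None,'top','side'):
    s=least_squares(f,[.6,0,-.2],args=(on,));print(on,np.round(s.x,4));print(np.round(s.fun.reshape(-1,2),1).tolist())
E
python3 fit.py
```

```text
None [ 0.6101  0.0619 -0.3   ]
[[-0.9, -0.7], [-0.3, -0.3], [0.3, 0.4], [0.5, -0.6], [0.4, -1.1], [-0.8, 0.5], [0.9, -1.0], [-0.9, -0.9], [-0.0, 1.2], [-1.1, -0.2], [0.2, 0.1], [-0.6, 0.8], [-0.8, 0.8], [-1.3, 0.2]]
top [ 0.6089  0.0617 -0.2994]
[[-0.8, -0.3], [-0.2, 0.1], [0.5, 0.9], [0.6, -0.2], [0.5, -0.6], [-0.7, 1.0], [0.9, -0.5], [-0.9, -0.5]]
side [ 0.6123  0.0635 -0.3033]
[[0.4, 0.6], [-0.6, -0.9], [0.6, -0.4], [0.2, 0.5], [-0.1, 0.5], [-0.5, -0.3]]
```

```bash
cat > fit2.py <<'E'
from h import *
P=np.array([.6105,.0622,-.300])
print('T cube c',W(P,[0,0,0]))
def box(p,dx,dy,h): # p in cutter frame
    b=np.array([[sx*dx/2,sy*dy/2,z] for z in(0,h) for sx,sy in((1,1),(1,-1),(-1,-1),(-1,1))])
    q=W(p,b);q[:,2]+=.05;return W(P,q)
cube=[('top',T(370,327),4),('top',T(452,350),5),('top',T(435,412),6),('top',T(350,397),7),('side',S(175,278),6),('side',S(257,270),5),('side',S(257,335),1),('side',S(177,337),2),('side',S(255,222),4)]
stub=[('top',T(245,310),4),('top',T(313,350),5),('top',T(292,392),6),('top',T(220,350),7)]
if __name__=='__main__':
  for nm,o,d in(('cube',cube,(.05,.056,.046)),('stub',stub,(.033,.054,.062))):
    g=lambda p:np.concatenate([proj(n,box(p,*d)[i:i+1])[0]-uv for n,uv,i in o])
    s=least_squares(g,[0,0,0],loss='soft_l1');p=s.x;print(nm,np.round(p,4),np.round(W(P,[p[0],p[1],.05]),4));print(np.round(g(p).reshape(-1,2),1).tolist())
    for v,off,k,name in(('top',(225,125),4,'top0c'),('side',(310,190),5,'side0c')):
        fn=f'pics/{name}{"_o" if nm=="stub" else ""}.png';a=cv2.imread(fn)
        q=(proj(v,box(p,*d))-off+.5)*k-.5
        for i,j in((0,1),(1,2),(2,3),(3,0),(4,5),(5,6),(6,7),(7,4),(0,4),(1,5),(2,6),(3,7)):cv2.line(a,tuple(map(int,q[i])),tuple(map(int,q[j])),(0,0,255) if i>3 else (0,200,0),1)
        if 1:
          z=np.array([[.065,-.178,.05],[.065,.094,.05],[.065,.094,.084],[.065,-.178,.084]]);q=(proj(v,W(P,z))-off+.5)*k-.5
          cv2.polylines(a,[q.astype(int)],True,(255,0,0),1)
          z=np.array([[-.042,.149,.064+.0],])
        cv2.imwrite(f'pics/{name}_o.png',a)
E
python3 fit2.py
```

```text
T cube c [[0.6105 0.0622 0.    ]]
cube [-0.0515 -0.0312  0.1155] [[0.5521 0.0476 0.05  ]]
[[-1.3, -1.6], [0.1, -2.6], [0.0, 1.0], [-0.8, -0.1], [-0.8, 1.0], [0.9, 2.3], [0.2, 1.7], [-1.6, 1.6], [-0.3, -1.1]]
stub [-0.0715  0.0478 -0.1939] [[0.5563 0.129  0.05  ]]
[[-0.2, -0.9], [1.6, -0.1], [-0.0, 0.6], [-0.9, 0.3]]
```

```bash
python3 -c "
import cv2,numpy as np
a=cv2.imread('pics/top0c_o.png');b=cv2.imread('pics/side0c_o.png')
cv2.imwrite('pics/tt.png',a);cv2.imwrite('pics/ss.png',b)"
```

```text
(no output)
```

View pics/top0c_o.png

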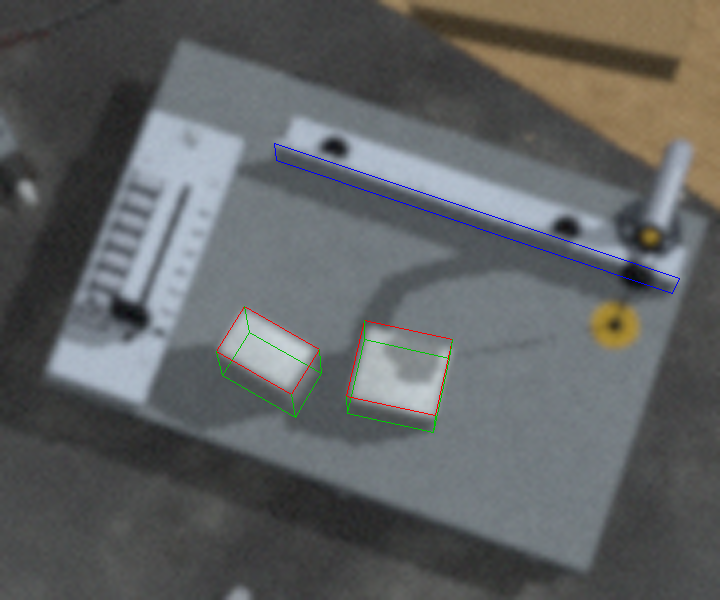

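View pics/side0c_o.png

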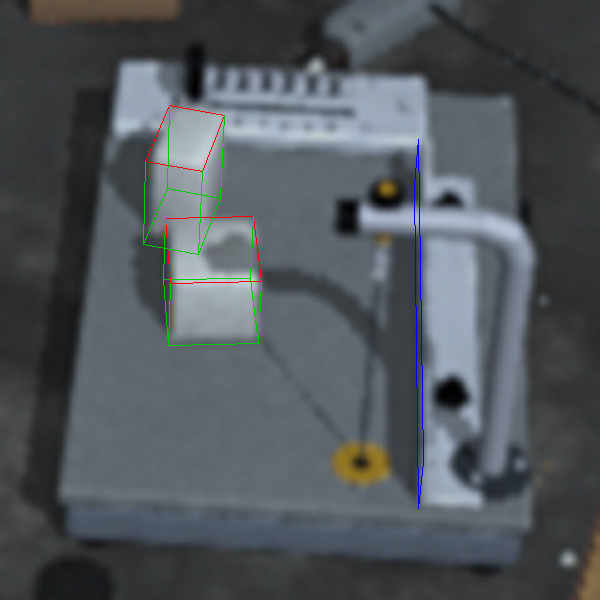

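```bash
cat > g.py <<'E'
from h import *
from scipy.spatial.transform import Rotation as Ro
P=np.array([.6105,.0622,-.300])
def cp(x,y,z): return W(P,[x,y,z])[0]
def st():
    s=r.get_state();p=np.array(s['tool_pos']);R=Ro.from_quat(s['eef_rot']);c,sn=np.cos(P[2]),np.sin(P[2])
    d=p-[P[0],P[1],0];cf=np.array([c*d[0]+sn*d[1],-sn*d[0]+c*d[1],d[2]])
    M=Ro.from_euler('z',P[2]).as_matrix()@np.array([[0,1,0],[1,0,0],[0,0,-1.]]) # cols tool x=cutter y, tool y=cutter x
    err=(R.inv()*Ro.from_matrix(M)).as_rotvec()
    print('t',s['clock'],'p',p.round(4),'cutter',cf.round(4),'rot left(tool)',err.round(3),'F',np.round(s['contact_force'],2),'op',s['opening'],'q',np.round(s['q'],2))
    return p,R,cf,err
E
python3 - <<'E'
from g import *
st()
tgt=cp(-.115,-.031,.30);print('pre',tgt,np.hypot(*tgt[:2]),np.arctan2(tgt[1],tgt[0]))
for x in(0,.042): print('blade',x,cp(-.042,.149,.088))
for az in np.radians([-76,-60,-45,-30,-15,0]):
    X=[.6*np.cos(az),.6*np.sin(az),.3];print(np.degrees(az),np.array(X).round(2),proj('top',X).round(),proj('side',X).round())
print([atz('top',q,0).round(2) for q in((500,190),(440,290),(470,250),(545,300),(240,360),(310,110))])
E
```

```text
t 0.1 p [ 0.1482 -0.6066  0.238 ] cutter [-0.244  -0.7755  0.238 ] rot left(tool) [-2.000e-03  1.000e-03 -2.602e+00] F [0.37 0.88 0.42] op 0.9985448093212477 q [ 1.36  0.69 -0.19  1.57  0.16  0.9  -0.22]
pre [0.49147518 0.06656939 0.3       ] 0.4959630369058997 0.13462880857300527
blade 0 [0.61440838 0.21695699 0.088     ]
blade 0.042 [0.61440838 0.21695699 0.088     ]
-76.0 [ 0.15 -0.58  0.3 ] [[637. 403.]] [[208. 426.]]
-59.99999999999999 [ 0.3  -0.52  0.3 ] [[600. 323.]] [[297. 377.]]
-45.0 [ 0.42 -0.42  0.3 ] [[551. 260.]] [[353. 324.]]
-29.999999999999996 [ 0.52 -0.3   0.3 ] [[489. 214.]] [[382. 272.]]
-14.999999999999998 [ 0.58 -0.16  0.3 ] [[421. 184.]] [[389. 226.]]
0.0 [0.6 0.  0.3] [[349. 173.]] [[378. 187.]]
[array([ 0.67, -0.42,  0.  ]), array([ 0.39, -0.26,  0.  ]), array([ 0.5 , -0.34,  0.  ]), array([ 0.38, -0.53,  0.  ]), array([0.2 , 0.25, 0.  ]), array([0.88, 0.1 , 0.  ])]
```

```bash
cat >> g.py <<'E'
def gen(pts,wz):
    p,R,_,_=st();th=0;out=[];prev=p
    for X in pts:
        d=R.inv().apply(np.array(X)-prev);out.append([0]+[int(round(v*1000)) for v in d]+[0,0,wz]);R=R*Ro.from_rotvec([0,0,wz]);prev=np.array(X)
    for k in range(0,len(out),8):print(str(out[k:k+8]).replace(' ',''))
E
python3 - <<'E'
from g import *
n=24;a0,a1=np.arctan2(-.6066,.1482),.135
pts=[]
for i in range(1,n+1):
    f=i/n;a=a0+(a1-a0)*f;rr=.6245+(.496-.6245)*min(1,f*1.5);pts.append([rr*np.cos(a),rr*np.sin(a),.238+.10*min(1,i/6)])
gen(pts,-.108)
E
```

```text
t 0.1 p [ 0.1482 -0.6066  0.238 ] cutter [-0.244  -0.7755  0.238 ] rot left(tool) [-2.000e-03  1.000e-03 -2.602e+00] F [0.37 0.88 0.42] op 0.9985448093212477 q [ 1.36  0.69 -0.19  1.57  0.16  0.9  -0.22]
[[0,-9,-38,-17,0,0,-0.108],[0,-7,-38,-17,0,0,-0.108],[0,-6,-37,-17,0,0,-0.108],[0,-4,-37,-17,0,0,-0.108],[0,-2,-37,-17,0,0,-0.108],[0,-1,-36,-17,0,0,-0.108],[0,1,-36,0,0,0,-0.108],[0,2,-35,0,0,0,-0.108]]
[[0,4,-35,0,0,0,-0.108],[0,5,-34,0,0,0,-0.108],[0,7,-33,0,0,0,-0.108],[0,8,-32,0,0,0,-0.108],[0,9,-32,0,0,0,-0.108],[0,11,-31,0,0,0,-0.108],[0,12,-30,0,0,0,-0.108],[0,13,-29,0,0,0,-0.108]]
[[0,20,-23,0,0,0,-0.108],[0,21,-22,0,0,0,-0.108],[0,22,-21,0,0,0,-0.108],[0,23,-20,0,0,0,-0.108],[0,24,-19,0,0,0,-0.108],[0,25,-18,0,0,0,-0.108],[0,26,-16,0,0,0,-0.108],[0,26,-15,0,0,0,-0.108]]
```

Request:
{"op": "play_rows", "data": {
  "increments": [
    [0,-9,-38,-17,0,0,-0.108],
    [0,-7,-38,-17,0,0,-0.108],
    [0,-6,-37,-17,0,0,-0.108],
    [0,-4,-37,-17,0,0,-0.108],
    [0,-2,-37,-17,0,0,-0.108],
    [0,-1,-36,-17,0,0,-0.108],
    [0,1,-36,0,0,0,-0.108],
    [0,2,-35,0,0,0,-0.108]
  ]
}}

```text
clock: 1.1
tool_pos: [0.3736, -0.4118, 0.3391]
eef_rot: [0.975, -0.221, -0.004, -0.003]
contact_force: [0.6, -0.1, -0.1]
opening: 0.113
```

Request:
{"op": "play_rows", "data": {
  "increments": [
    [0,4,-35,0,0,0,-0.108],
    [0,5,-34,0,0,0,-0.108],
    [0,7,-33,0,0,0,-0.108],
    [0,8,-32,0,0,0,-0.108],
    [0,9,-32,0,0,0,-0.108],
    [0,11,-31,0,0,0,-0.108],
    [0,12,-30,0,0,0,-0.108],
    [0,13,-29,0,0,0,-0.108]
  ]
}}

```text
clock: 2.1
tool_pos: [0.4592, -0.1532, 0.338]
eef_rot: [0.975, 0.222, -0.004, -0.006]
contact_force: [-0.5, 0.0, 1.0]
opening: 0.006
```

```bash
python3 - <<'E'
from g import *
p,R,cf,err=st()
n=10;T_=cp(-.115,-.031,.30);gen([p+(T_-p)*i/n for i in range(1,n+1)],round(err[2]/n,3))
cv2.imwrite('pics/side1.png',r.snapshot('side')[:,:,::-1])
E
```

```text
t 2.1 p [ 0.4592 -0.1532  0.338 ] cutter [-0.0809 -0.2505  0.338 ] rot left(tool) [-0.015 -0.    -0.823] F [-0.54  0.03  1.03] op 0.005626036502714382 q [ 0.73  0.46 -0.75  1.81  0.35  1.03  0.29]
t 2.1 p [ 0.4592 -0.1532  0.338 ] cutter [-0.0809 -0.2505  0.338 ] rot left(tool) [-0.015 -0.    -0.823] F [-0.54  0.03  1.03] op 0.005626036502714382 q [ 0.73  0.46 -0.75  1.81  0.35  1.03  0.29]
[[0,12,-18,4,0,0,np.float64(-0.082)],[0,14,-17,4,0,0,np.float64(-0.082)],[0,15,-16,4,0,0,np.float64(-0.082)],[0,17,-15,4,0,0,np.float64(-0.082)],[0,18,-13,4,0,0,np.float64(-0.082)],[0,19,-12,4,0,0,np.float64(-0.082)],[0,20,-10,4,0,0,np.float64(-0.082)],[0,20,-9,4,0,0,np.float64(-0.082)]]
[[0,21,-7,4,0,0,np.float64(-0.082)],[0,22,-5,4,0,0,np.float64(-0.082)]]
```

View pics/side1.png

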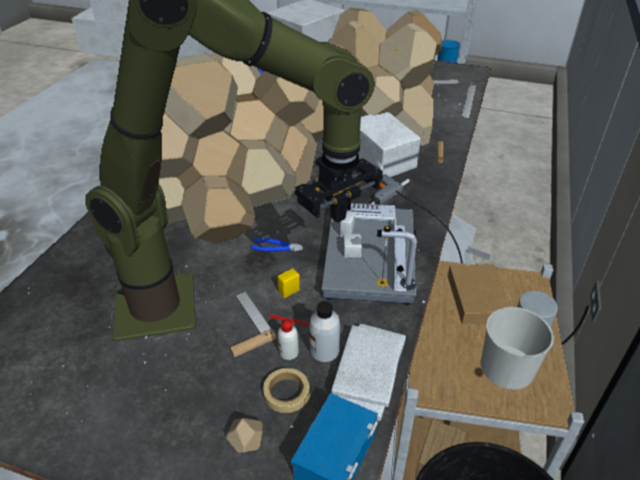

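Request:
{"op": "play_rows", "data": {
  "increments": [
    [0,12,-18,4,0,0,-0.103],
    [0,14,-17,4,0,0,-0.103],
    [0,16,-15,4,0,0,-0.103],
    [0,18,-13,4,0,0,-0.103],
    [0,20,-11,4,0,0,-0.103],
    [0,21,-9,4,0,0,-0.103],
    [0,22,-7,4,0,0,-0.103],
    [0,22,-5,4,0,0,-0.103]
  ]
}}

```text
clock: 3.15
tool_pos: [0.4871, 0.0372, 0.3057]
eef_rot: [0.789, 0.615, -0.001, -0.008]
contact_force: [-0.7, -0.4, 0.5]
opening: 0.005
```

```bash
python3 - <<'E'
from g import *
p,R,cf,err=st()
print('need tool mm', (cp(-.115,-.031,.30)-p)@R.as_matrix()*1000)
for n in('side','top'):
  cv2.imwrite(f'pics/{n}2.png',r.snapshot(n)[:,:,::-1])
E
```

```text
t 3.15 p [0.4871 0.0372 0.3057] cutter [-0.1105 -0.0604  0.3057] rot left(tool) [-0.014 -0.008  0.053] F [-0.66 -0.45  0.5 ] op 0.005265312386710902 q [ 0.44  0.57 -0.97  1.84  0.52  1.02  0.58]
need tool mm [29.50730595 -2.84188356  5.96303445]
```

View pics/side2.png

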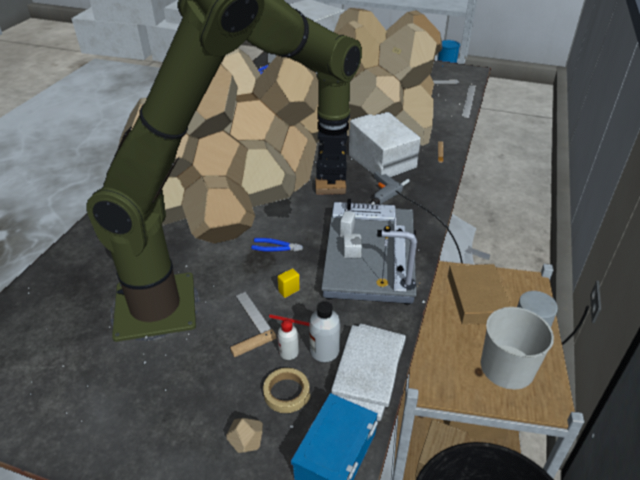

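View pics/top2.png

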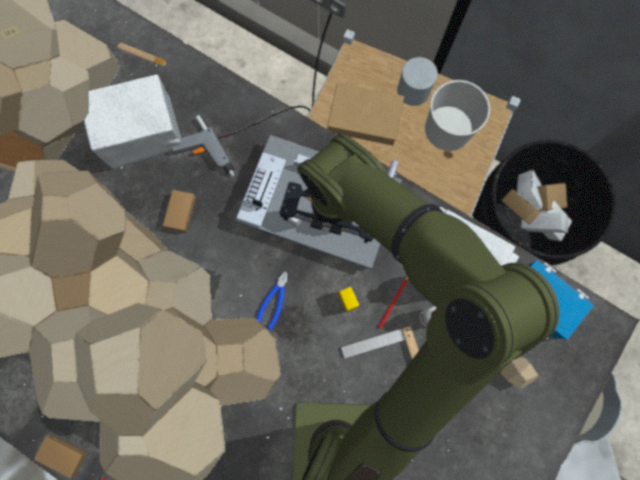

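Request:
{"op": "play_rows", "data": {
  "increments": [
    [0,7,-1,20,-0.004,-0.002,0.013],
    [0,7,-1,20,-0.004,-0.002,0.013],
    [0,7,0,20,-0.003,-0.002,0.013],
    [0,7,0,20,-0.003,-0.002,0.013],
    [0,0,0,20,0,0,0],
    [0,0,0,20,0,0,0],
    [0,0,0,20,0,0,0],
    [0,0,0,10,0,0,0]
  ]
}}

```text
clock: 4.25
tool_pos: [0.4942, 0.0617, 0.1515]
eef_rot: [0.809, 0.588, -0.0, 0.002]
contact_force: [0.1, 0.4, 0.4]
opening: 0.004
```

```bash
python3 - <<'E'
from g import *
p,R,cf,err=st()
print('need tool mm', (cp(-.113,-.033,.073)-p)@R.as_matrix()*1000)
E
```

```text
t 4.25 p [0.4942 0.0617 0.1515] cutter [-0.1109 -0.0349  0.1515] rot left(tool) [ 0.003  0.003 -0.013] F [0.13 0.41 0.44] op 0.003932599108895424 q [ 0.22  0.76 -0.73  2.01  0.81  0.69  0.22]
need tool mm [ 2.08770443 -2.31785694 78.51577181]
```

Request:
{"op": "play_rows", "data": {
  "increments": [
    [0,1,-1,15,0,0,-0.013],
    [0,1,-1,15,0,0,0],
    [0,0,0,15,0,0,0],
    [0,0,0,15,0,0,0],
    [0,0,0,10,0,0,0],
    [0,0,0,6,0,0,0],
    [0,0,0,3,0,0,0],
    [0,0,0,0,0,0,0]
  ]
}}

```text
clock: 5.25
tool_pos: [0.4963, 0.0613, 0.0711]
eef_rot: [0.807, 0.591, 0.001, 0.004]
contact_force: [0.7, 0.5, -0.9]
opening: 0.006
```

```bash
python3 - <<'E'
from g import *
p,R,cf,err=st()
for n in('side','top'):
  a=r.snapshot(n)[:,:,::-1];a=a[190:310,310:430] if n=='side' else a[125:275,225:405]
  cv2.imwrite(f'pics/{n}3.png',cv2.resize(a,None,fx=4,fy=4,interpolation=cv2.INTER_CUBIC))
E
```

```text
t 5.25 p [0.4963 0.0613 0.0711] cutter [-0.1089 -0.0346  0.0711] rot left(tool) [ 0.008  0.003 -0.006] F [ 0.69  0.46 -0.92] op 0.006264033576431046 q [ 0.13  0.88 -0.58  2.06  1.02  0.52  0.04]
```

View pics/side3.png

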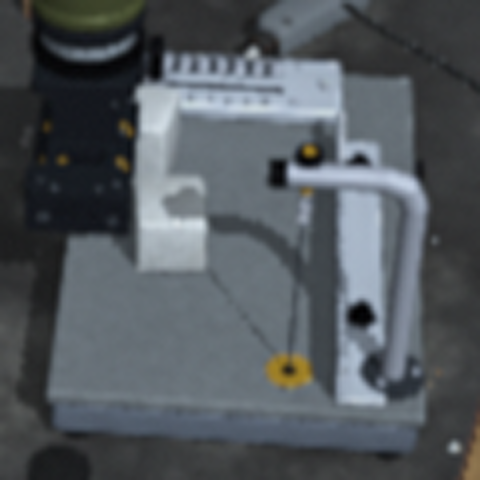

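View pics/top3.png

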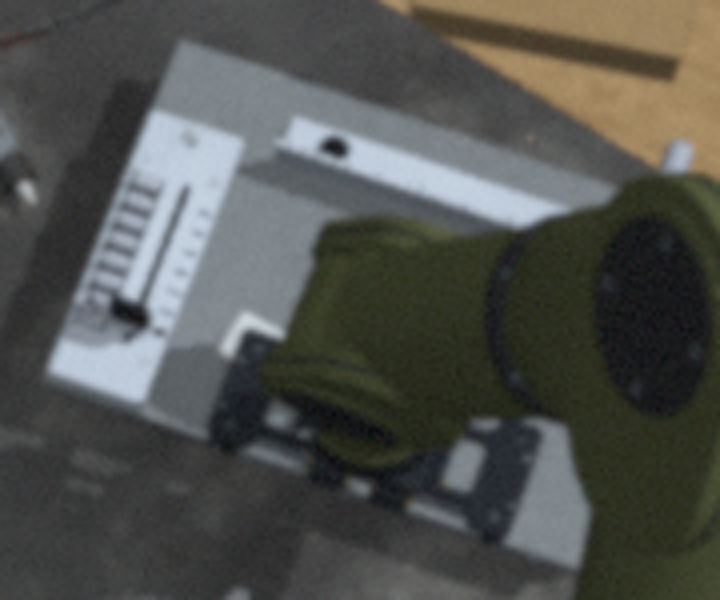

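```bash
python3 - <<'E'
from g import *
cv2.imwrite('pics/side3f.png',r.snapshot('side')[:,:,::-1])
E
```

```text
(no output)
```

View pics/side3f.png

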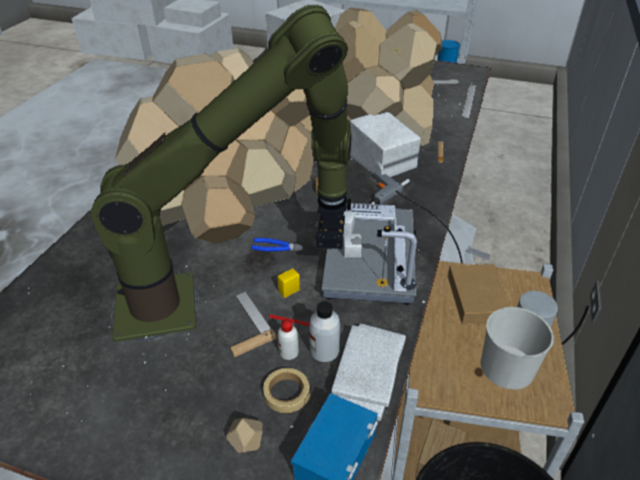

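Request:
{"op": "play_rows", "data": {
  "increments": [
    [0,1,8,-1,0.004,0.002,-0.006],
    [0,1,8,-1,0.004,0.001,0],
    [0,1,8,0,0,0,0],
    [0,0,8,0,0,0,0],
    [0,0,8,0,0,0,0],
    [0,0,8,0,0,0,0],
    [0,0,8,0,0,0,0],
    [0,0,4,0,0,0,0]
  ]
}}

```text
clock: 6.4
tool_pos: [0.5574, 0.0458, 0.0744]
eef_rot: [0.805, 0.594, 0.0, 0.0]
contact_force: [-0.3, -0.4, -0.2]
opening: 0.004
```

```bash
cat > look.py <<'E'
from g import *
import sys
k=sys.argv[1]
p,R,cf,err=st()
for n in('side','top'):
  a=r.snapshot(n)[:,:,::-1];a=a[190:310,310:430] if n=='side' else a[125:275,225:405]
  cv2.imwrite(f'pics/{n}{k}.png',cv2.resize(a,None,fx=5 if n=='side' else 4,fy=5 if n=='side' else 4,interpolation=cv2.INTER_CUBIC))
E
python3 look.py 4
```

```text
t 6.4 p [0.5574 0.0458 0.0744] cutter [-0.0459 -0.0314  0.0744] rot left(tool) [0.001 0.    0.001] F [-0.26 -0.38 -0.22] op 0.003773442715221394 q [ 0.21  0.93 -0.66  1.87  0.91  0.67  0.26]
```

View pics/side4.png

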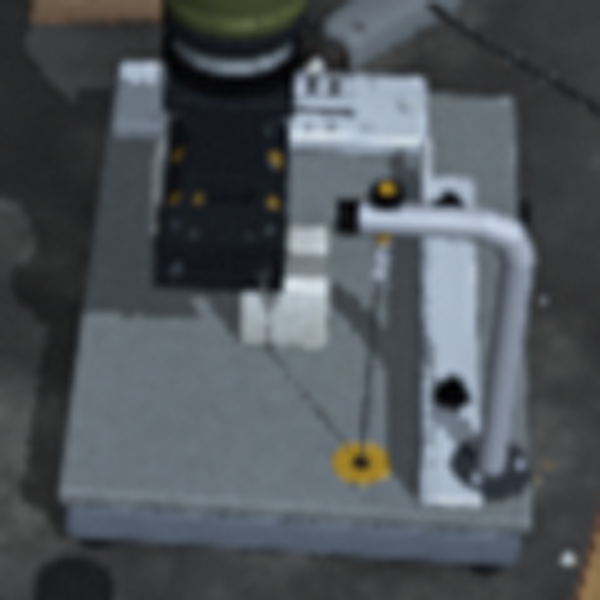

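Request:
{"op": "play_rows", "data": {
  "increments": [
    [0,0,6,0,0,0,0],
    [0,0,6,0,0,0,0],
    [0,0,6,0,0,0,0],
    [0,0,6,0,0,0,0],
    [0,0,6,0,0,0,0],
    [0,0,5,0,0,0,0],
    [0,0,3,0,0,0,0],
    [0,0,2,0,0,0,0]
  ]
}}

```text
clock: 7.5
tool_pos: [0.5976, 0.0334, 0.0743]
eef_rot: [0.804, 0.594, 0.0, 0.0]
contact_force: [-0.8, 0.1, 0.2]
opening: 0.007
```

```bash
python3 look.py 5
```

```text
t 7.5 p [0.5976 0.0334 0.0743] cutter [-0.0039 -0.0313  0.0743] rot left(tool) [0.001 0.    0.002] F [-0.82  0.08  0.19] op 0.007081011031754147 q [ 0.24  0.97 -0.68  1.75  0.87  0.75  0.37]
```

View pics/side5.png

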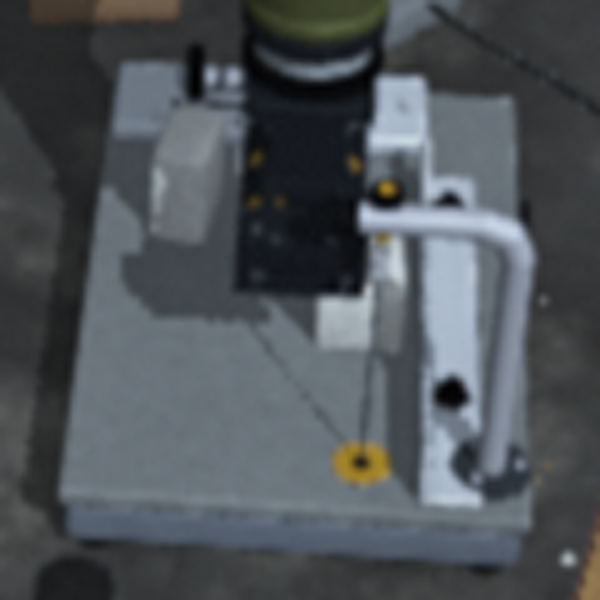

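Request:
{"op": "play_rows", "data": {
  "increments": [
    [0,0,2,0,0,0,0],
    [0,0,1,0,0,0,0],
    [0,0,1,0,0,0,0],
    [0,0,1,0,0,0,0],
    [0,0,1,0,0,0,0],
    [0,0,1,0,0,0,0],
    [0,0,0.5,0,0,0,0],
    [0,0,0,0,0,0,0]
  ]
}}

```text
clock: 8.6
tool_pos: [0.6048, 0.0312, 0.0743]
eef_rot: [0.804, 0.594, -0.0, 0.0]
contact_force: [-0.2, -0.4, 0.2]
opening: 0.006
```

```bash
python3 look.py 6
```

```text
t 8.6 p [0.6048 0.0312 0.0743] cutter [ 0.0038 -0.0313  0.0743] rot left(tool) [0.    0.    0.002] F [-0.21 -0.42  0.18] op 0.00649912026991907 q [ 0.24  0.98 -0.69  1.73  0.86  0.77  0.39]
```

View pics/side6.png

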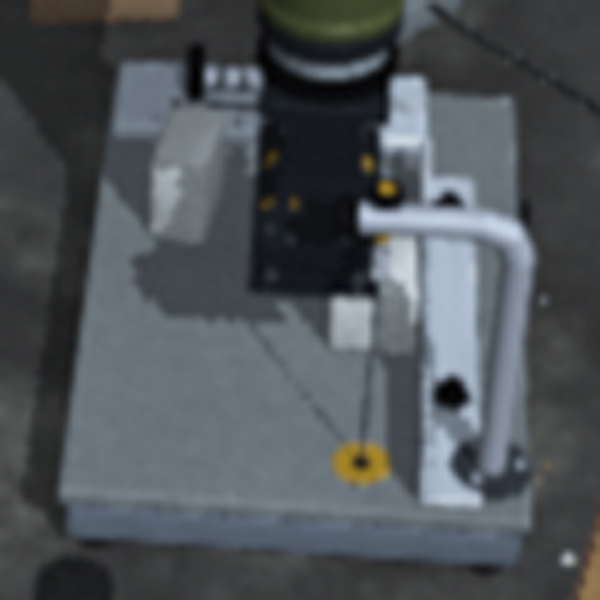

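Request:
{"op": "play_rows", "data": {
  "increments": [
    [0,0,1,0,0,0,0],
    [0,0,0.5,0,0,0,0],
    [0,0,0.5,0,0,0,0],
    [0,0,0.5,0,0,0,0],
    [0,0,0.5,0,0,0,0],
    [0,0,0.5,0,0,0,0],
    [0,0,0.3,0,0,0,0],
    [0,0,0,0,0,0,0]
  ]
}}

```text
clock: 9.7
tool_pos: [0.607, 0.0309, 0.0742]
eef_rot: [0.804, 0.595, -0.001, -0.001]
contact_force: [-0.9, 0.6, 1.4]
opening: 0.005
```

```bash
python3 look.py 7
```

```text
t 9.7 p [0.607  0.0309 0.0742] cutter [ 0.0059 -0.0309  0.0742] rot left(tool) [-0.003  0.001  0.003] F [-0.88  0.6   1.43] op 0.005491332485529448 q [ 0.25  0.98 -0.69  1.72  0.86  0.78  0.4 ]
```

View pics/side7.png

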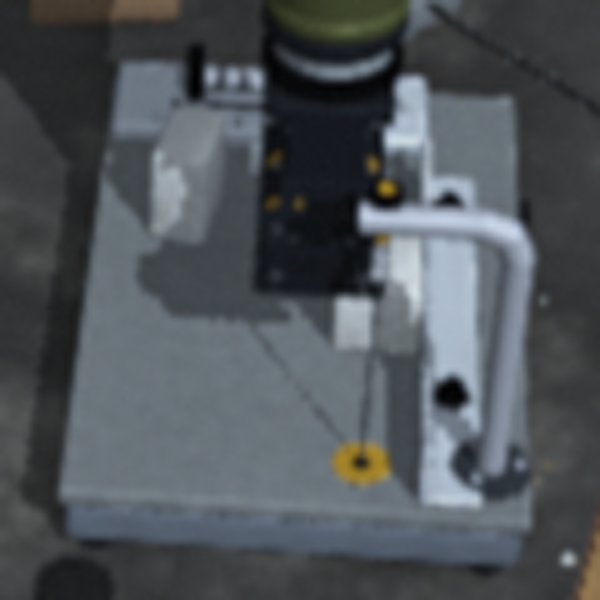

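Request:
{"op": "play_rows", "data": {
  "increments": [
    [0,0,1,0,0,0,0],
    [0,0,1,0,0,0,0],
    [0,0,1,0,0,0,0],
    [0,0,1,0,0,0,0],
    [0,0,1,0,0,0,0],
    [0,0,1,0,0,0,0],
    [0,0,1,0,0,0,0],
    [0,0,1,0,0,0,0]
  ]
}}

```text
clock: 10.8
tool_pos: [0.6068, 0.0309, 0.0734]
eef_rot: [0.803, 0.596, -0.007, -0.006]
contact_force: [-5.5, 1.9, 2.7]
opening: 0.007
```

```bash
python3 -c "
from g import *
st()"
```

```text
t 10.8 p [0.6068 0.0309 0.0734] cutter [ 0.0057 -0.031   0.0734] rot left(tool) [-0.017  0.005  0.007] F [-5.49  1.9   2.68] op 0.0067205247907486726 q [ 0.25  0.99 -0.7   1.7   0.84  0.8   0.42]
```

Request:
{"op": "play_rows", "data": {
  "increments": [
    [0,0,-2,0,0,0,0],
    [0,0,-4,0,0,0,0],
    [0,0,-6,0,-0.008,0.002,0.003],
    [0,0,-10,0,-0.008,0.002,0.003],
    [0,0,-15,-10,0,0,0],
    [0,0,-15,-20,0,0,0],
    [0,0,-15,-30,0,0,0],
    [0,0,-15,-40,0,0,0]
  ]
}}

```text
clock: 11.8
tool_pos: [0.5268, 0.0537, 0.1735]
eef_rot: [0.806, 0.592, 0.0, 0.002]
contact_force: [-0.2, 0.2, 0.3]
opening: 0.004
```

Request:
{"op": "play_rows", "data": {
  "increments": [
    [0,0,-15,-30,0,0,0],
    [0,0,-20,-10,0,0,0],
    [0,0,-20,0,0,0,0],
    [0,0,-20,0,0,0,0],
    [0,0,-20,0,0,0,0],
    [0,0,-15,0,0,0,0],
    [0,0,-10,0,0,0,0],
    [0,0,0,0,0,0,0]
  ]
}}

```text
clock: 12.8
tool_pos: [0.4087, 0.0914, 0.2179]
eef_rot: [0.805, 0.593, 0.006, 0.006]
contact_force: [0.7, -0.1, 0.2]
opening: 0.006
```

```bash
python3 look.py 8
```

```text
t 12.8 p [0.4087 0.0914 0.2179] cutter [-0.2014 -0.0318  0.2179] rot left(tool) [ 0.017 -0.002 -0.002] F [ 0.66 -0.12  0.23] op 0.00555365571012878 q [ 0.21  0.57 -0.83  2.17  0.71  0.68  0.15]
```

View pics/side8.png

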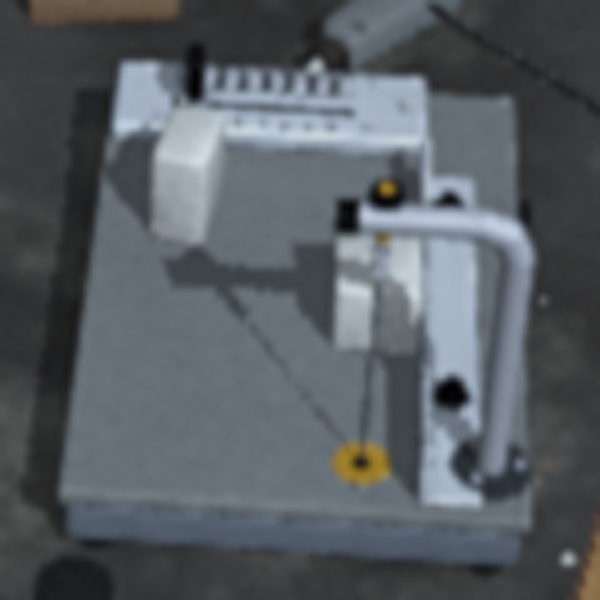

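View pics/top8.png

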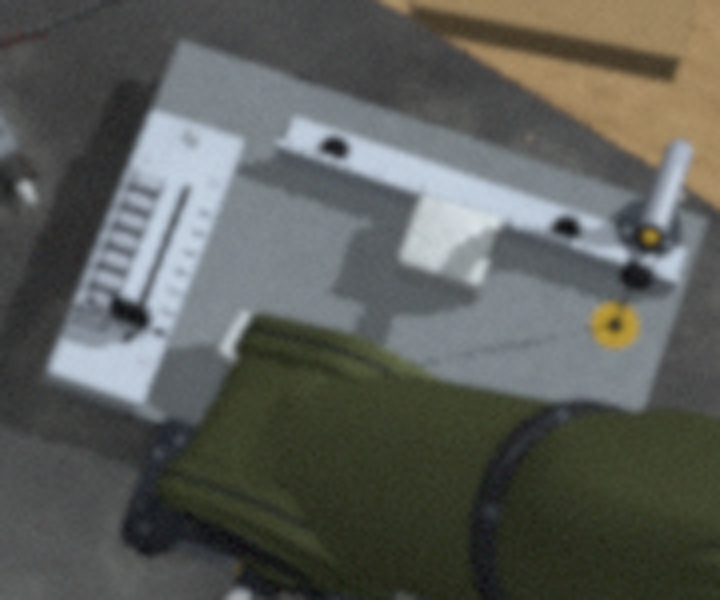

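```bash
python3 - <<'E'
from g import *
def inv(X):
    c,s=np.cos(P[2]),np.sin(P[2]);d=X-[P[0],P[1],0];return np.round([c*d[0]+s*d[1],-s*d[0]+c*d[1],d[2]],4)
print('side',inv(atz('side',S(196,72),.088)),'top',inv(atz('top',T(130,312),.1)),inv(atz('top',T(130,312),.09)))
# slot ends in top (panel z .064)
print('slot',inv(atz('top',T(188,186),.064)),inv(atz('top',T(143,305),.064)))
for k,o in(('top8',(225,125)),('side8',(310,190))):
    n=k[:-1];s=4 if n=='top' else 5
    a=cv2.imread(f'pics/{k}.png')
    a=a[60:420,20:280] if n=='top' else a[20:160,90:450]
    cv2.imwrite(f'pics/{k}L.png',cv2.resize(a,None,fx=2,fy=2,interpolation=cv2.INTER_CUBIC))
E
```

```text
side [-0.0698  0.1443  0.088 ] top [-0.0741  0.1387  0.1   ] [-0.0718  0.1407  0.09  ]
slot [0.0255 0.1401 0.064 ] [-0.0588  0.1396  0.064 ]
```

View pics/top8L.png

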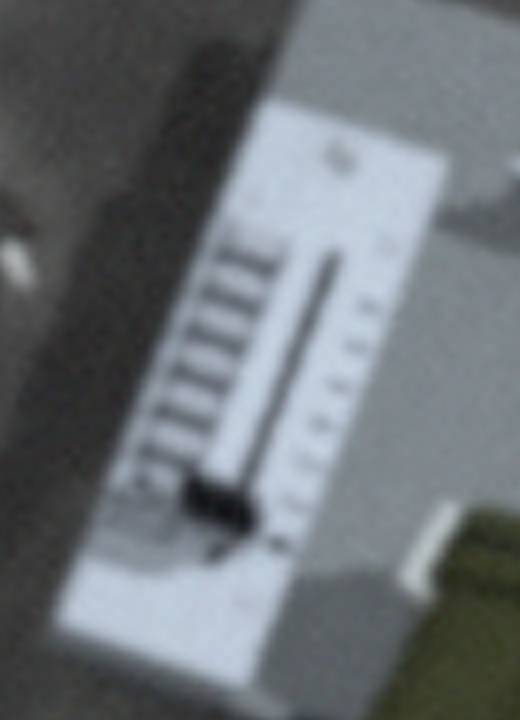

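View pics/side8L.png

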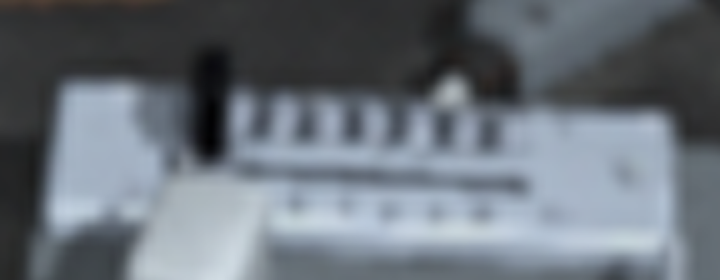

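```bash
python3 - <<'E'
from g import *
p,R,cf,err=st()
for x,y,z in((-.11,.136,.08),(-.147,.136+.094,.15),(-.073,.136+.094,.15),(-.147,.23,.3)):print(cp(x,y,z),proj('top',cp(x,y,z)).round(),proj('side',cp(x,y,z)).round())
print('need',(cp(-.115,.135,.20)-p)@R.as_matrix()*1000)
E
```

```text
t 12.9 p [0.4096 0.0912 0.2178] cutter [-0.2005 -0.0316  0.2178] rot left(tool) [ 0.018 -0.003 -0.003] F [0.23 0.03 0.56] op 0.008643162993980607 q [ 0.21  0.57 -0.83  2.17  0.71  0.68  0.15]
[0.54560373 0.22463299 0.08      ] [[254. 218.]] [[335. 207.]]
[0.53803518 0.32536886 0.15      ] [[208. 213.]] [[326. 170.]]
[0.60873008 0.30350037 0.15      ] [[220. 185.]] [[350. 171.]]
[0.53803518 0.32536886 0.3       ] [[195. 195.]] [[326. 127.]]
need [166.81958217  84.73188539  19.84561174]
```

Request:
{"op": "play_rows", "data": {
  "increments": [
    [0,5,25,2,0.009,-0.002,-0.002],
    [0,12,25,3,0.009,0,0],
    [0,25,20,3,0,0,0],
    [0,30,15,3,0,0,0],
    [0,30,0,3,0,0,0],
    [0,30,0,3,0,0,0],
    [0,25,0,3,0,0,0],
    [0,10,0,0,0,0,0]
  ]
}}

```text
clock: 13.9
tool_pos: [0.5509, 0.224, 0.1952]
eef_rot: [0.809, 0.588, -0.0, 0.0]
contact_force: [0.1, -0.2, -0.2]
opening: 0.003
```

```bash
python3 look.py 9; python3 - <<'E'
from g import *
cv2.imwrite('pics/side9f.png',r.snapshot('side')[:,:,::-1])
p,R,cf,err=st();print('need',(cp(-.108,.135,.081)-p)@R.as_matrix()*1000)
E
```

```text
t 13.9 p [0.5509 0.224  0.1952] cutter [-0.1048  0.1369  0.1952] rot left(tool) [ 0.     0.    -0.015] F [ 0.07 -0.24 -0.15] op 0.003359782553680107 q [-0.04  0.8  -0.78  1.69  0.68  0.94  0.17]
t 14.05 p [0.5505 0.2222 0.1954] cutter [-0.1047  0.1351  0.1954] rot left(tool) [ 0.001  0.002 -0.015] F [ 0.36 -0.41 -0.7 ] op 0.0034360534291845196 q [-0.04  0.8  -0.78  1.69  0.68  0.94  0.17]
need [ 4.93794616e-03 -3.40594023e+00  1.14438375e+02]
```

View pics/side9f.png

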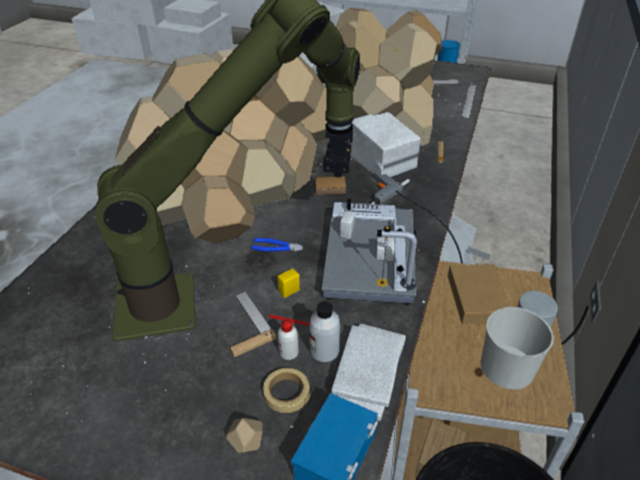

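View pics/top9.png

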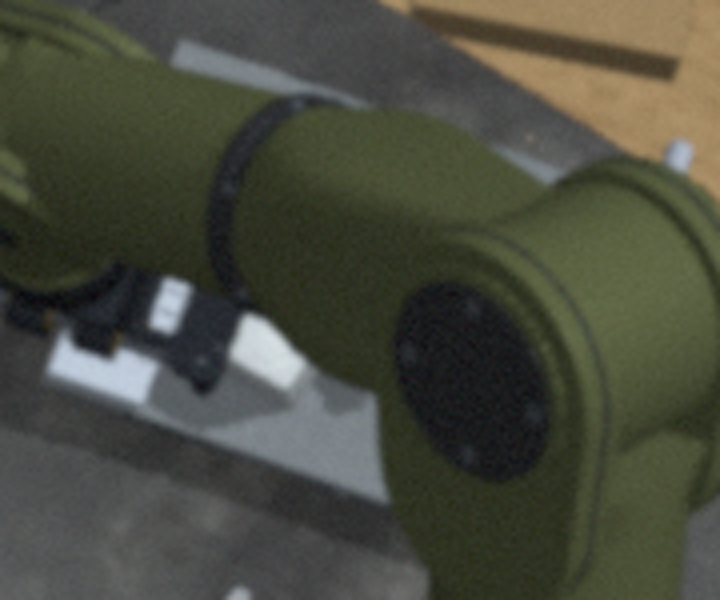

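Request:
{"op": "play_rows", "data": {
  "increments": [
    [0,0,-3,18,0,0,-0.008],
    [0,0,-3,18,0,0,-0.007],
    [0,0,0,18,0,0,0],
    [0,0,0,18,0,0,0],
    [0,0,0,18,0,0,0],
    [0,0,0,12,0,0,0],
    [0,0,0,5,0,0,0],
    [0,0,0,2,0,0,0]
  ]
}}

```text
clock: 15.05
tool_pos: [0.5438, 0.2179, 0.078]
eef_rot: [0.806, 0.592, -0.003, 0.002]
contact_force: [0.7, -0.4, 0.1]
opening: 0.003
```

```bash
python3 look.py 10
```

```text
t 15.05 p [0.5438 0.2179 0.078 ] cutter [-0.1097  0.129   0.078 ] rot left(tool) [-0.     0.007 -0.004] F [ 0.69 -0.36  0.14] op 0.003180098204126731 q [-0.1   0.95 -0.66  1.78  0.85  0.73  0.04]
```

View pics/side10.png

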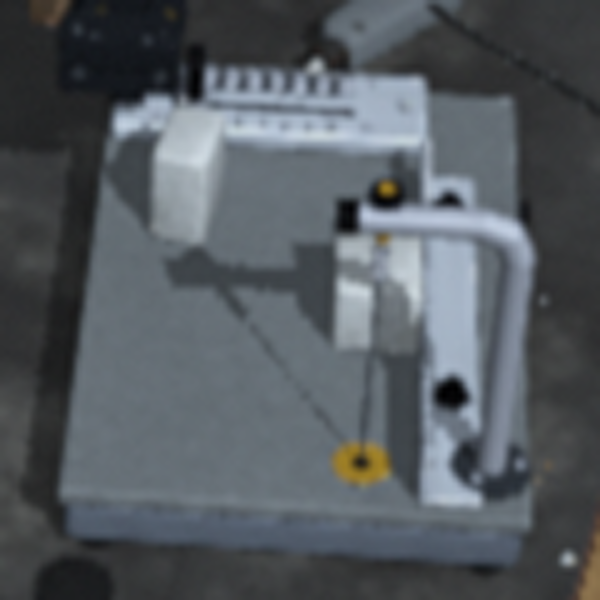

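Request:
{"op": "play_rows", "data": {
  "increments": [
    [0,2,0,-2,0,0.004,-0.004],
    [0,2,0,-2,0,0.003,0],
    [0,2,2,0,0,0,0],
    [0,0,3,0,0,0,0],
    [0,0,3,0,0,0,0],
    [0,0,3,0,0,0,0],
    [0,0,3,0,0,0,0],
    [0,0,0,0,0,0,0]
  ]
}}

```text
clock: 16.15
tool_pos: [0.5613, 0.2199, 0.084]
eef_rot: [0.805, 0.593, 0.002, 0.0]
contact_force: [-0.3, 0.3, -0.2]
opening: 0.004
```

```bash
python3 look.py 11
```

```text
t 16.15 p [0.5613 0.2199 0.084 ] cutter [-0.0936  0.1361  0.084 ] rot left(tool) [ 0.002 -0.003 -0.   ] F [-0.29  0.35 -0.23] op 0.003995238224296842 q [-0.08  0.95 -0.68  1.74  0.83  0.76  0.08]
```

View pics/side11.png

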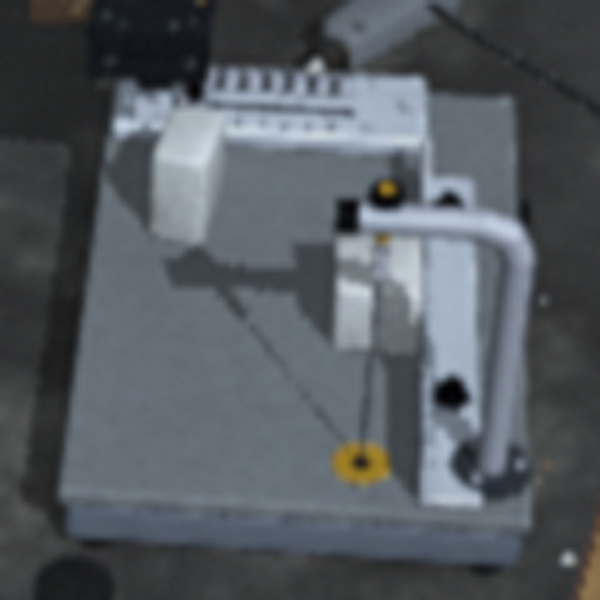

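Request:
{"op": "play_rows", "data": {
  "increments": [
    [0,0,0,0,0,0,0],
    [0,0,0,0,0,0,0],
    [0,0,0,0,0,0,0],
    [0,0,2,0,0,0,0],
    [0,0,2,0,0,0,0],
    [0,0,2,0,0,0,0],
    [0,0,2,0,0,0,0],
    [0,0,2,0,0,0,0]
  ]
}}

```text
clock: 17.25
tool_pos: [0.5688, 0.2178, 0.0841]
eef_rot: [0.804, 0.594, 0.0, -0.001]
contact_force: [-6.3, 0.1, 3.7]
opening: 0.006
```

```bash
python3 -c "
from g import *
st()"
```

```text
t 17.25 p [0.5688 0.2178 0.0841] cutter [-0.0858  0.1363  0.0841] rot left(tool) [-0.001 -0.002  0.002] F [-6.32  0.08  3.73] op 0.006352385682713024 q [-0.07  0.96 -0.68  1.71  0.83  0.78  0.11]
```

Request:
{"op": "play_rows", "data": {
  "increments": [
    [0,0,0,0,0,0,0],
    [0,0,0,0,0,0,0],
    [0,0,0,0,0,0,0],
    [0,0,0,0,0,0,0],
    [0,0,2.5,0,0,0,0],
    [0,0,2.5,0,0,0,0],
    [0,0,2.5,0,0,0,0],
    [0,0,2.5,0,0,0,0]
  ]
}}

```text
clock: 18.25
tool_pos: [0.5771, 0.2152, 0.0842]
eef_rot: [0.804, 0.595, -0.001, -0.002]
contact_force: [0.4, 0.5, -0.5]
opening: 0.004
```

```bash
python3 -c "
from g import *
st()"
```

```text
t 18.25 p [0.5771 0.2152 0.0842] cutter [-0.0771  0.1363  0.0842] rot left(tool) [-0.004 -0.001  0.004] F [ 0.37  0.53 -0.49] op 0.003999958126999883 q [-0.06  0.97 -0.69  1.69  0.82  0.8   0.13]
```

Force dropped to nothing at x −0.077: likely click 1. Check with the side camera.

```bash
python3 look.py 12
```

```text
t 18.25 p [0.5771 0.2152 0.0842] cutter [-0.0771  0.1363  0.0842] rot left(tool) [-0.004 -0.001  0.004] F [ 0.37  0.53 -0.49] op 0.003999958126999883 q [-0.06  0.97 -0.69  1.69  0.82  0.8   0.13]
```

View pics/side12.png

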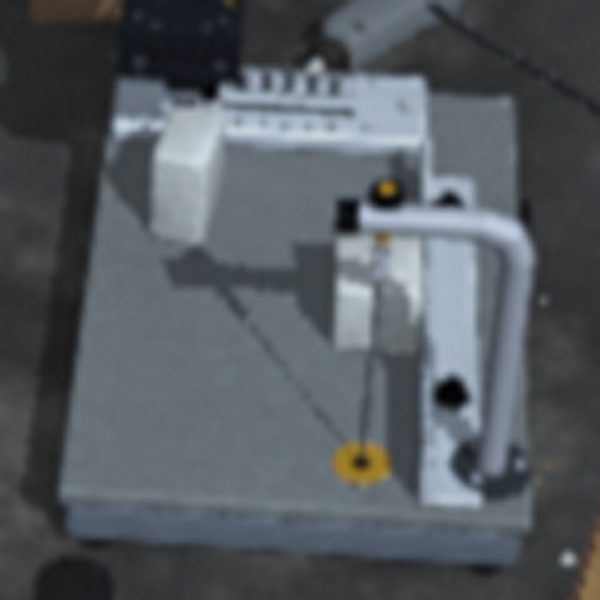

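Request:
{"op": "play_rows", "data": {
  "increments": [
    [0,0,0,0,0,0,0],
    [0,0,0,0,0,0,0],
    [0,0,0,0,0,0,0],
    [0,0,0,0,0,0,0],
    [0,0,0,0,-0.004,0,0.004],
    [0,0,2,0,0,0,0],
    [0,0,2,0,0,0,0],
    [0,0,2.5,0,0,0,0]
  ]
}}

```text
clock: 19.35
tool_pos: [0.5825, 0.2135, 0.0841]
eef_rot: [0.805, 0.593, -0.0, -0.001]
contact_force: [-5.7, 0.0, 4.1]
opening: 0.002
```

```bash
python3 -c "
from g import *
st()"
```

```text
t 19.35 p [0.5825 0.2135 0.0841] cutter [-0.0715  0.1363  0.0841] rot left(tool) [-0.002 -0.    -0.001] F [-5.72  0.03  4.08] op 0.0021120314107326986 q [-0.06  0.97 -0.69  1.68  0.82  0.8   0.14]
```

Request:
{"op": "play_rows", "data": {
  "increments": [
    [0,0,0,0,0,0,0],
    [0,0,0,0,0,0,0],
    [0,0,0,0,0,0,0],
    [0,0,0,0,0,0,0],
    [0,0,2.5,0,0,0,0],
    [0,0,2.5,0,0,0,0],
    [0,0,2.5,0,0,0,0],
    [0,0,2.5,0,0,0,0]
  ]
}}

```text
clock: 20.35
tool_pos: [0.5912, 0.2107, 0.0841]
eef_rot: [0.805, 0.594, -0.001, -0.001]
contact_force: [-0.2, -0.2, -0.5]
opening: 0.005
```

```bash
python3 -c "
from g import *
st()"
```

```text
t 20.35 p [0.5912 0.2107 0.0841] cutter [-0.0624  0.1361  0.0841] rot left(tool) [-0.004  0.     0.001] F [-0.16 -0.18 -0.48] op 0.0047412467399590335 q [-0.05  0.98 -0.69  1.65  0.81  0.82  0.17]
```

Click 2 (x −0.062, force gone). Approach the next contact, expected at −0.058.

Request:
{"op": "play_rows", "data": {
  "increments": [
    [0,0,0,0,0,0,0],
    [0,0,0,0,0,0,0],
    [0,0,0,0,0,0,0],
    [0,0,0,0,0,0,0],
    [0,0,0,0,-0.004,0,0],
    [0,0,2,0,0,0,0],
    [0,0,2,0,0,0,0],
    [0,0,2,0,0,0,0]
  ]
}}

```text
clock: 21.35
tool_pos: [0.5957, 0.2093, 0.0841]
eef_rot: [0.804, 0.594, -0.001, -0.0]
contact_force: [-5.1, 0.2, 3.6]
opening: 0.009
```

```bash
python3 -c "
from g import *
st()"
```

```text
t 21.35 p [0.5957 0.2093 0.0841] cutter [-0.0576  0.1361  0.0841] rot left(tool) [-0.002  0.001  0.001] F [-5.07  0.17  3.61] op 0.00926212420967118 q [-0.05  0.99 -0.69  1.64  0.81  0.83  0.18]
```

Contact again exactly 14 mm on. Third click, same push.

Request:
{"op": "play_rows", "data": {
  "increments": [
    [0,0,0,0,0,0,0],
    [0,0,0,0,0,0,0],
    [0,0,0,0,0,0,0],
    [0,0,0,0,0,0,0],
    [0,0,2.5,0,0,0,0],
    [0,0,2.5,0,0,0,0],
    [0,0,2.5,0,0,0,0],
    [0,0,2.5,0,0,0,0]
  ]
}}

```text
clock: 22.35
tool_pos: [0.6044, 0.2065, 0.0841]
eef_rot: [0.804, 0.595, -0.002, -0.001]
contact_force: [-0.4, 0.7, -0.3]
opening: 0.006
```

```bash
python3 -c "
from g import *
st()"
```

```text
t 22.35 p [0.6044 0.2065 0.0841] cutter [-0.0484  0.1361  0.0841] rot left(tool) [-0.004  0.002  0.003] F [-0.37  0.65 -0.33] op 0.005803053488759538 q [-0.04  0.99 -0.7   1.61  0.8   0.85  0.2 ]
```

Third click. Back off and rise away from everything.

Request:
{"op": "play_rows", "data": {
  "increments": [
    [0,0,-3,0,0,0,0],
    [0,0,-6,0,0,0,0],
    [0,0,-10,0,0,0,0],
    [0,0,-10,-5,0,0,0],
    [0,0,-10,-20,0,0,0],
    [0,0,-15,-30,0,0,0],
    [0,0,-20,-40,0,0,0],
    [0,0,-20,-40,0,0,0]
  ]
}}

```text
clock: 23.35
tool_pos: [0.5107, 0.2348, 0.2246]
eef_rot: [0.804, 0.594, -0.002, -0.0]
contact_force: [1.2, 0.7, -0.1]
opening: 0.003
```

Request:
{"op": "play_rows", "data": {
  "increments": [
    [0,-20,-20,-30,0,0,0],
    [0,-30,-25,-20,0,0,0],
    [0,-30,-25,0,0,0,0],
    [0,-30,-20,0,0,0,0],
    [0,-20,-15,0,0,0,0],
    [0,-10,0,0,0,0,0],
    [0,0,0,0,0,0,0],
    [0,0,0,0,0,0,0]
  ]
}}

```text
clock: 24.35
tool_pos: [0.363, 0.1348, 0.287]
eef_rot: [0.801, 0.598, 0.007, 0.004]
contact_force: [-0.6, 0.5, 0.6]
opening: 0.005
```

```bash
python3 look.py 13; python3 - <<'E'
import cv2
a=cv2.imread('pics/side13.png')[20:160,90:450];cv2.imwrite('pics/side13L.png',cv2.resize(a,None,fx=2,fy=2))
E
```

```text
t 24.35 p [0.363  0.1348 0.287 ] cutter [-0.2579 -0.0038  0.287 ] rot left(tool) [ 0.016 -0.006  0.012] F [-0.6   0.47  0.64] op 0.004555025188187141 q [ 0.2   0.42 -0.97  2.15  0.51  0.8   0.2 ]
```

View pics/side13.png

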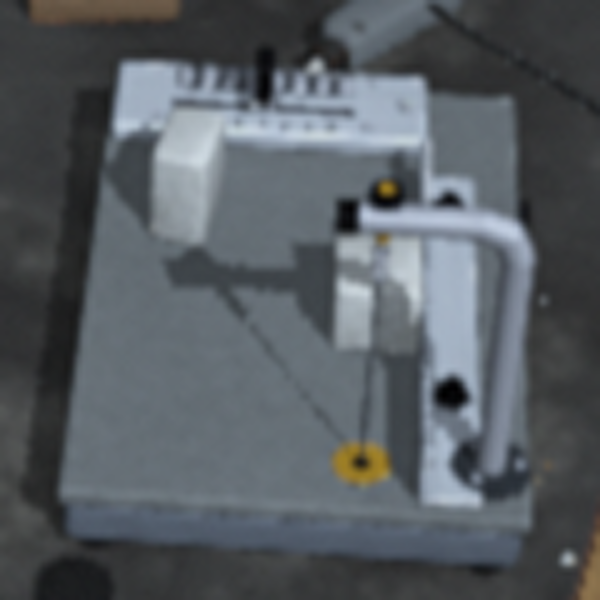

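View pics/top13.png

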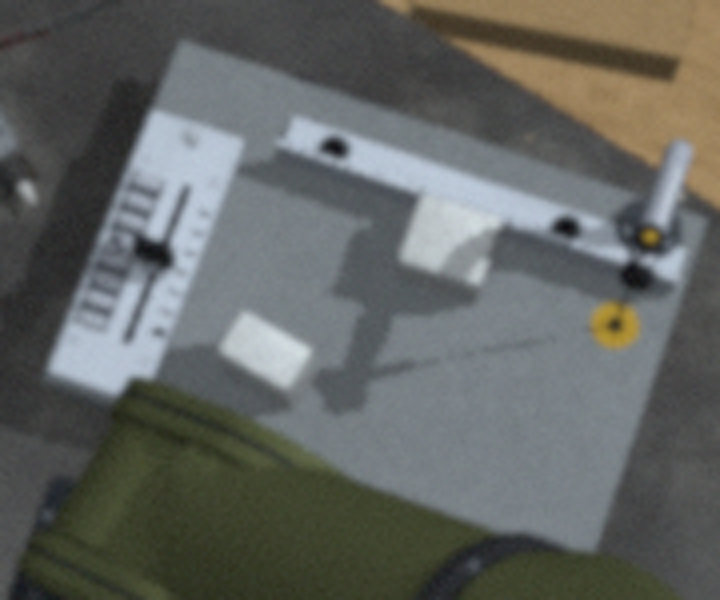

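View pics/side13L.png

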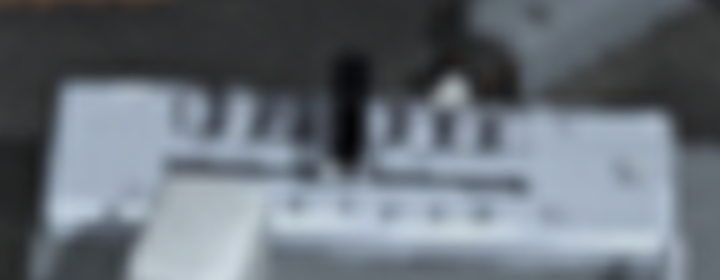

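```bash
python3 - <<'E'
from g import *
a=atz('side',S(195.5,72),.088);b=atz('side',S(264.5,76),.088);print(np.linalg.norm(a-b))
a=atz('top',T(130,312),.1);b=atz('top',T(154,251),.1);print(np.linalg.norm(a-b))
print(r.finish_job())
E
```

```text
0.041923020725118304
0.04202397809240297
the job is handed in; nothing more can be done
None
```

The cube stands flat against the fence and the heat lever rests in the third notch. I handed the job in at about 24.5 s; `finish_job` gives no verdict.

- **Cube:** I pushed it with the shut fingertips, before the lever was touched. At the fence it stopped moving while the force rose to about 6 N. Both camera views show it squared up against the fence, and the wire was not touched.
- **Lever:** I pushed it through three clicks. Each time the force rose to 5–6 N and then dropped to nothing, and the blade was met again 14 mm further on. The pictures give a blade travel of 41.9 mm (side) and 42.0 mm (top), against 42 mm wanted.
- **Other things:** The stub is where it was in the pictures. No unexpected contact forces showed at the end of any move. The arm ended clear of the cutter, with the contact force reading within its usual noise.

I did not re-photograph the bench bystanders at the very end. No check failed. My two camera fits of the cutter's position differed by about 3 mm; I worked from their average, and both pushes met contact within about 1 mm of where it predicted.

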